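# Clamp a steel feather under the sprung hold-down of a tacking jig

### The job

Clamp the long pointed steel feather in the tacking jig: push the sprung hold-down back past its dead centre so that it stays up by itself, slip the feather's tang beneath it with the rib uppermost, fully home against the end stop and flush along the fence, then push the hold-down back over so that its foot bears down on the tang. Leave the other leaf blanks, the tools and the can where they are.

Things in the scene. Friction and masses are not known exactly. Their poses are not given: they have to be found in the camera images.
- jig: Tacking jig bolted to the bench: dark steel plate 250 long (x), 130 wide (y), 12 thick. z up; origin on the bench top, mid-width, 125 from the plate's entry end (-x) and 125 from its clevis end (+x). The feather lies on the plate and goes in along +x. All jig points have the jig's axes.
- jig_stop (a point): Middle of the end stop's face at the plate's top: jig x = 30, y = 0, z = 12. The stop is a steel block across the way in, 60 wide, 20 tall, 14 thick. The middle of the tang's end belongs here.
- jig_fence (a point): Middle of the fence's face at the plate's top: jig x = -20, y = -15, z = 12. The fence is a steel bar along x, from x = -68 to 29, 8 tall, 14 thick, on the -y side of the way in; the +y side is open. The tang's edge belongs along it.
- jig_pivot (a point): Pivot of the hold-down: jig x = 90, y = 0, z = 65, its axis along y. It is carried between two cheeks (x 67 to 113, y within 21 either side, up to z = 78); a coil spring runs up beside them at y = 30.
- holddown (a joint): Hold-down angle (rad): 0 foot on bare plate (at the start), about 0.085 foot on an 8 mm tang, 1.25 fully back. Over-centre spring, dead centre about 0.70: below, it presses shut (13 N at the foot); above, it swings fully back and stays. Pushing the bar takes up to 12 N from shut or 10 N from back, falling to 0 at dead centre; then it completes its damped swing by itself within 1 s.
- holddown_bar (a point): Middle of the hold-down's cross-bar handle: black round bar along jig y, 80 long, 17 thick, its sleeve turning freely, on a flat stem 18 wide, 110 from the pivot. Shut: jig x = 27, z = 155, leaning 35 degrees to the entry end; highest, 175, when upright; fully back: x = 156, z = 153. Push it to jig +x to open, to -x to shut.
- holddown_foot (a point): Underside centre of the brass foot, 26 across, at the end of the hold-down arm. Shut: jig x = -5, y = 0, z = 12. Fully back: x = 10, z = 138, the arm slanting up and back to the pivot, its end at z about 165; the way in below it is then clear.
- feather_grip (a point): Rib of the feather (long pointed steel blank, 200 x 8 thick, 0.32 to 0.50 kg, lying flat, rib up): mid-rib, 18 above the underside, 95 from the tang's end (+x), 105 from the point (-x), near the centre of mass. z up. Tang 30 wide, 100 long, square end; leaf blade up to 56 wide. Rib: flat bar on edge on top, 10 wide, 20 tall (8 to 28 above the underside), from 35 to the tang side to 55 to the point side of here.
- feather_end (a point): Middle of the tang's square end on the underside of the feather, 95 along +x and 18 below feather_grip; same axes.
- leaf_small: Another blank, not wanted: 125 long, rounded leaf 52 wide, same 30 mm tang (towards +x) and rib, 28 tall. Origin under its mid-length. Leave it.
- leaf_broad: Another blank, not wanted: 140 long, round blade 80 wide, same 30 mm tang (towards +x) and rib, 28 tall. Origin under its mid-length. Leave it.
- hammer: Chipping hammer with wooden handle, 230 long along x, head 115 across at +x, 26 tall, lying on the near side of the jig. Origin under its middle. Leave it.
- magnet: Square steel welding magnet, 66 x 72 x 20, lying on the far side of the jig. Origin under its middle. Leave it.
- flux_can: Standing aluminium can, 68 across, 135 tall. Origin under its middle. Leave it.
- wire_brush: Wire brush with wooden back, 190 long along x, 26 wide, 34 tall. Origin under its middle. Leave it.
- spanner: Steel spanner, 190 long along x, 38 wide, 8 tall. Origin under its middle. Leave it.

How it is judged:
By the outcome, as a careful person would: the job done as asked, in the order asked, and still so for the second after the job is handed in, with the robot touching nothing.
It also fails if it takes over 72 s, if anything falls off the work surface, if the arm or the gripper's body presses on something with over 40 N, if the wrist force passes 120 N, or if a joint passes its speed limit or range.

### The arm

A 6-joint arm with a two-finger parallel gripper is mounted at the origin on the work surface. World frame = base frame: x ahead of the robot, y to its left, z up, the work surface at z = 0. Lengths are in m, angles in rad, forces in N, time in s.
With the tool pointing down it reaches from about 0.35 to 0.975 m from the base axis. Payload 4.9 kg.
Tool frame: the origin (TCP) lies at the very end of the fingers, on their centre line; the grasp point (between the pads) lies 19 mm behind it; x points along the fingers, y is the direction in which the jaws open and shut, and the axes are right-handed (so a half turn about x gives the same grasp; the last joint's range is limited). The gripper opens to 85 mm and grips with 20 to 120 N. Pads are 22 mm wide; open, the fingers measure 114 mm over their backs; the gripper's body (76 mm by 85 mm) begins 54 mm behind the grasp point. The pads swing forward as they close: fully open they stand 13 mm farther back than shut.
Start: joints at [-1.346, 0.053, 1.613, -0, 1.476, -0.119], TCP at [0.211, -0.588, 0.231] pointing down, gripper open.
Joint ranges: [-3.01, 3.01], [-1.01, 2.22], [0.06, 2.58], [-1.02, 4.17], [0.09, 2.62], [-3.14, 3.14]. Speed limits (rad/s): [2.57, 2.57, 3.14, 3.14, 3.14, 3.14].

### API

Orientations are given as a rotation vector (axis times angle).
In Python, from station import ctrl, get_image, calibration, finish_job, search_frame, cut_out, mark_of gives the robot as it stands. The module is installed in compiled form; this text tells all that it offers.
- The arm moves only by the tool arm_command, never from a script. Its argument "plan" is a list that holds one entry, the list of rows, each a list of 7 numbers: the shift along the tool's x, y, z in m, then the turn, a rotation vector about the tool's x, y, z in degrees, then the finger opening in m, from 0 to 0.0854. A call has 1 to 20 rows; each row shifts and turns the pose as measured when the row begins, along the tool's axes as they then stand; what a row does not reach is not made up. A row lasts 1/12 s, in which the tool goes at most 41.7 mm and 7.16 degrees, less where a joint would pass 70% of its speed; a pose out of reach is approached as far as the arm can. A call with a gripper value outside its range is refused whole. The fingers move at their own pace and stop on an object; "squeeze" is the grip in N (left out, the last holds). Time passes only in rows, so rows that do not move let the fingers close. It gives the time, the measured TCP pose, the force and the opening at its end, in the units of the state.
- ctrl.get_obs(): the state, without advancing time (a new reading comes with each control period).
- get_image(name): name is "side" or "top"; returns the picture (384x512x3 uint8, red, green, blue); there is no depth.
- calibration(name): a dict with "fx", "fy", "cx", "cy" (pixels), "cam_to_world" (4x4, takes a point from camera to world coordinates). Camera axes: x right, y down, z forward; pixel columns grow to the right and rows downward; lengths in m; the calibration is good to about 2 mm. A picture is of the moment at which its call begins. calibration takes no time and is no camera call.
- finish_job(): hands the job in, once; it reports no verdict.
Trained networks look in the newest picture that a camera, given by its name, has taken for a name from the list of things; names that differ only in an ending like _2 or _b are one class to them, and where a whole thing is asked for, a point or a joint stands for the part that bears it (a point fixed in the world has none). Each returns a list of dicts, best first, with "conf" (0 to 1); they miss things now and then, are a little off and sometimes report something else, mostly with a low value. They report only what shows in the picture. A call takes as long as a camera call.
- search_frame(camera, thing): "at" ([x, y, z] in m, in the coordinates of the camera as it stood for that picture, good to about 4 mm: the middle of the surface that is visible of it).
- cut_out(camera, thing): "mask" (384x512 bool, what is visible of it).
- mark_of(camera, thing): "at" ([x, y, z] in m, in the coordinates of the camera as it stood for that picture, good to about 4 mm: a listed point, or the origin of a listed thing).
The state is a dict: "t": time; "q": joint angles; "dq": joint speeds; "effort": joint torques, N m; "tool_pos": TCP position; "tool_rot": TCP orientation; "contact_force": force on the tool from outside, world axes, zero at the start; "wrist_torque": the same for the moment, N m; "opening": finger opening in m.
Only numpy, scipy, OpenCV 4.12 (cv2) and the standard library are available. Lean on these libraries where they do the work, as an engineer would, in place of code of your own. Each camera call takes 0.05 s, during which the arm holds its last target. There are 200 camera calls.

## Working session

There is one attempt and no reset: what is moved stays moved. The work goes in short steps, Python scripts to look and compute and a tool call to move; the robot and the scene stay as the last step left them, time stands still between calls to the robot, and variables do not carry over. Pictures are saved under pics/ and viewed, about 8 in all and at most 12, crops included, and the job is handed in when it is done.

Besides the shell and the picture viewer there is one more tool, called after "Request:" as name([rows], argument=value, ...), one row to a line, values as JSON. arm_command: Moves the arm, as the interface text tells. Its arguments: {"type":"object","properties":{"plan":{"type":"array","items":{"type":"array","items":{"type":"array","items":{"type":"number"}}}},"squeeze":{"type":"number"}},"required":["plan"]}

```bash
mkdir -p pics
cat > h.py <<'E'
import numpy as np, cv2
from scipy.spatial.transform import Rotation as R
from station import ctrl,get_image,calibration,finish_job,search_frame,cut_out,mark_of
def w(cam,p):
    T=np.array(calibration(cam)["cam_to_world"]); return T[:3,:3]@np.array(p)+T[:3,3]
def proj(cam,P):
    c=calibration(cam);T=np.array(c["cam_to_world"]);p=T[:3,:3].T@(np.array(P)-T[:3,3])
    return c["fx"]*p[0]/p[2]+c["cx"],c["fy"]*p[1]/p[2]+c["cy"]
def ray(cam,u,v):
    c=calibration(cam);T=np.array(c["cam_to_world"]);d=T[:3,:3]@np.array([(u-c["cx"])/c["fx"],(v-c["cy"])/c["fy"],1]);return T[:3,3],d
def onz(cam,u,v,z):
    o,d=ray(cam,u,v);return o+d*(z-o[2])/d[2]
def save(cam,n,crop=None,s=1):
    im=get_image(cam)[:,:,::-1]
    if crop: a,b,c,d=crop; im=im[b:d,a:c]
    cv2.imwrite("pics/"+n,cv2.resize(im,None,fx=s,fy=s,interpolation=cv2.INTER_CUBIC))
def state():
    o=ctrl.get_obs();print("t",round(o["t"],2),"pos",np.round(o["tool_pos"],4),"R\n",np.round(R.from_rotvec(o["tool_rot"]).as_matrix(),3),"F",np.round(o["contact_force"],1),"op",round(float(np.ravel(o["opening"])[0]),4));return o
E
cat > a.py <<'E'
from h import *
np.set_printoptions(suppress=True)
state()
for c in("top","side"):
    save(c,c+"0.png",s=1.5); k=calibration(c); print(c,k["fx"],np.round(k["cam_to_world"],3).tolist())
    for n in("jig","jig_stop","jig_fence","jig_pivot","holddown_bar","holddown_foot","feather_grip","feather_end","leaf_small","leaf_broad","hammer","magnet","flux_can","wire_brush","spanner"):
        print(c,n,[(round(float(d["conf"]),2),np.round(w(c,d["at"]),3).tolist()) for d in mark_of(c,n)[:2]])
E
python3 a.py
```

```text
t 0.0 pos [ 0.2105 -0.5878  0.2301] R
 [[-0.     0.337 -0.941]
 [ 0.002 -0.941 -0.337]
 [-1.    -0.002 -0.   ]] F [ 1.  -0.2 -0.8] op 0.0851
top 363.6611281667956 [[0.027, -0.983, 0.184, 0.38], [-0.999, -0.032, -0.027, -0.048], [0.033, -0.183, -0.983, 0.96], [0.0, 0.0, 0.0, 1.0]]
top jig [(0.92, [0.531, 0.13, 0.003])]
top jig_stop [(0.91, [0.53, 0.164, 0.013])]
top jig_fence [(0.58, [0.539, 0.115, 0.013])]
top jig_pivot [(0.76, [0.537, 0.221, 0.064])]
top holddown_bar [(0.64, [0.532, 0.164, 0.157])]
top holddown_foot [(0.58, [0.528, 0.128, 0.014])]
top feather_grip [(0.87, [0.449, -0.194, 0.016])]
top feather_end [(0.6, [0.409, -0.108, -0.002])]
top leaf_small [(0.93, [0.521, -0.365, 0.003])]
top leaf_broad [(0.7, [0.635, -0.218, 0.0])]
top hammer [(0.63, [0.397, 0.177, -0.001])]
top magnet [(0.65, [0.65, 0.156, 0.006])]
top flux_can [(0.95, [0.689, -0.061, 0.004])]
top wire_brush [(0.61, [0.29, -0.229, 0.006])]
top spanner [(0.75, [0.752, -0.182, 0.0]), (0.43, [0.392, 0.177, -0.002])]
side 490.79893846868185 [[-0.945, -0.18, 0.273, 0.231], [-0.327, 0.546, -0.771, 0.827], [-0.011, -0
[... 180 characters left out ...]
, -0.002])]
side jig_fence [(0.8, [0.541, 0.114, 0.008])]
side jig_pivot [(0.87, [0.535, 0.223, 0.063])]
side holddown_bar [(0.94, [0.529, 0.158, 0.152])]
side holddown_foot [(0.96, [0.528, 0.125, 0.008])]
side feather_grip [(0.87, [0.446, -0.189, 0.019])]
side feather_end [(0.71, [0.401, -0.102, -0.003])]
side leaf_small [(0.87, [0.52, -0.361, -0.002]), (0.28, [0.525, 0.129, 0.013])]
side leaf_broad [(0.85, [0.631, -0.222, -0.001])]
side hammer [(0.77, [0.391, 0.176, -0.005])]
side magnet [(0.91, [0.649, 0.157, -0.001])]
side flux_can [(0.88, [0.685, -0.061, -0.005]), (0.46, [0.522, -0.363, 0.0])]
side wire_brush [(0.9, [0.287, -0.23, -0.005]), (0.62, [0.541, 0.114, 0.008])]
side spanner []
```

View pics/top0.png

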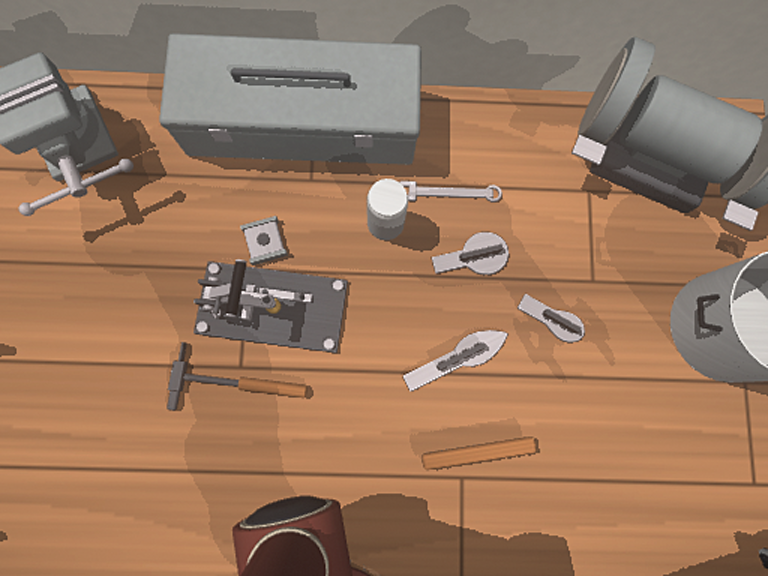

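View pics/side0.png

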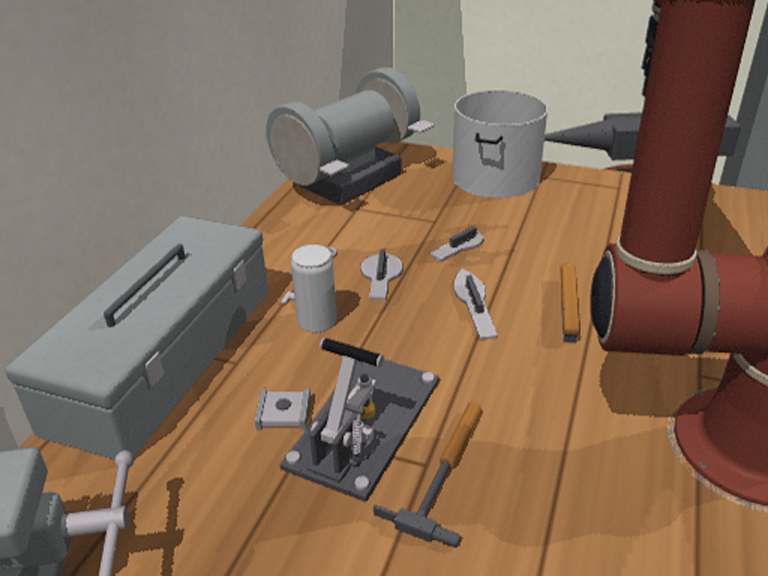

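The views show the jig's clevis end toward +y (image left in the top view), the hold-down shut, and the feather at about (455,360) in the top view with its tang toward the jig. I'll refine the jig pose from the four plate screws.

```bash
cat > b.py <<'E'
from h import *
np.set_printoptions(suppress=True)
def blob(cam,im,u,v,r=6):
    u0,v0=int(round(u)),int(round(v));g=im[v0-r:v0+r+1,u0-r:u0+r+1].astype(float).min(2)
    m=np.clip(g-140,0,None);yy,xx=np.mgrid[-r:r+1,-r:r+1];s=m.sum()
    return u0+(xx*m).sum()/s,v0+(yy*m).sum()/s
it=get_image("top");is_=get_image("side")
T={k:onz("top",*blob("top",it,a/1.5,b/1.5),.014) for k,(a,b) in dict(A=(213,268),B=(338,285),C=(203,327),D=(329,345)).items()}
S={k:onz("side",*blob("side",is_,a/1.5,b/1.5),.014) for k,(a,b) in dict(A=(291,457),B=(428,378),C=(362,482)).items()}
for d in(T,S):
    for k in d: print(k,np.round(d[k],4))
    for p,q,o in(("B","A",0),("D","C",0),("C","A",90)):
        if p in d and q in d: v=d[q]-d[p];print(p+q,"yaw",np.degrees(np.arctan2(v[1],v[0]))+o,np.linalg.norm(v))
print("centre",(sum(T.values())/4)[:2],(S["B"]+S["C"])[:2]/2)
# network Kabsch
J=np.array([[30,0],[-20,-15],[90,0],[27,0],[-5,0],[0,0]])/1000
for W in([[.53,.164],[.539,.115],[.537,.221],[.532,.164],[.528,.128],[.531,.13]],[[.53,.163],[.541,.114],[.535,.223],[.529,.158],[.528,.125],[.532,.132]]):
    W=np.array(W);a=J-J.mean(0);b=W-W.mean(0);th=np.arctan2((a[:,0]*b[:,1]-a[:,1]*b[:,0]).sum(),(a*b).sum());c,s=np.cos(th),np.sin(th)
    print("kabsch",np.degrees(th),W.mean(0)-np.array([[c,-s],[s,c]])@J.mean(0))
# feather axis from mask principal rect
for c in("top","side"):
    m=cut_out(c,"feather_grip")[0]["mask"];ys,xs=np.nonzero(m)
    P=np.array([onz(c,x,y,.008)[:2] for x,y in zip(xs,ys)]);Q=P-P.mean(0);e=np.linalg.svd(Q,full_matrices=False)[2][0];e*=np.sign(e[1])
    t=Q@e;print(c,"feather yaw",np.degrees(np.arctan2(e[1],e[0])),"tip",P.mean(0)+e*t.min(),"end",P.mean(0)+e*t.max(),np.ptp(t))
E
python3 b.py
```

```text
A [0.5906 0.2388 0.014 ]
B [0.5698 0.0189 0.014 ]
C [0.4887 0.2494 0.014 ]
D [0.4657 0.0299 0.014 ]
BA yaw 84.59731397801589 0.22086459551340112
DC yaw 84.02027340148804 0.22073040662426274
CA yaw 84.0191796658213 0.10244953843132094
A [0.5918 0.2365 0.014 ]
B [0.4648 0.0275 0.014 ]
C [0.4878 0.2472 0.014 ]
BA yaw 58.733321702921096 0.24452227978136934
CA yaw 84.13258364245887 0.10445390478754074
centre [0.52870945 0.13424658] [0.47634128 0.13735258]
kabsch 84.40806146646389 [0.52836389 0.1336737 ]
kabsch 86.45800265730786 [0.52874858 0.13235996]
top feather yaw 117.62010268266002 tip [ 0.49244396 -0.27873103] end [ 0.40228441 -0.10641899] 0.19447412379693657
side feather yaw 117.53081791377296 tip [ 0.49314972 -0.27729445] end [ 0.39899001 -0.09665262] 0.20370940391161027
```

Request:
arm_command([
  [[0,0,0,-6.45,0,0,0],[0,0,0,-6.45,0,0,0],[0,0,0,-6.45,0,0,0],[0,0,0,-6.45,0,0,0],[0,0,0,-6.45,0,0,0],[0,0,0,-6.45,0,0,0],[0,0,0,-6.45,0,0,0],[0,0,0,-6.45,0,0,0],[0,0,0,-6.45,0,0,0],[0,0,0,-6.45,0,0,0]],
])

```text
t: 2.63
tool_pos: [0.2107, -0.5884, 0.2313]
tool_rot: [1.244, 1.186, -1.244]
contact_force: [-0.1, 0.0, -0.6]
opening: 0.0
```

Request:
arm_command([
  [[0,0.0135,-0.039,0,0,0,0],[0,0.0135,-0.039,0,0,0,0],[0,0.0135,-0.039,0,0,0,0],[0,0.0135,-0.039,0,0,0,0],[0,0.0135,-0.039,0,0,0,0],[0,0.0135,-0.039,0,0,0,0],[0,0.0135,-0.039,0,0,0,0],[0,0.0135,-0.039,0,0,0,0],[0,0.0135,-0.039,0,0,0,0],[0,0.0135,-0.039,0,0,0,0],[0,0.0135,-0.039,0,0,0,0],[0,0.0135,-0.039,0,0,0,0],[0,0.0135,-0.039,0,0,0,0],[0,0.0135,-0.039,0,0,0,0],[0,0.0135,-0.039,0,0,0,0],[0,0.0135,-0.039,0,0,0,0],[0,0.0135,-0.039,0,0,0,0],[0,0.0135,-0.039,0,0,0,0]],
])

```text
t: 4.13
tool_pos: [0.4863, 0.1062, 0.2326]
tool_rot: [1.255, 1.168, -1.243]
contact_force: [1.7, -0.9, -0.0]
opening: -0.0005
```

```bash
cat >> h.py <<'E'
YAW=np.radians(84.2);C0=np.array([.5285,.133,0])
UX=np.array([np.cos(YAW),np.sin(YAW),0]);UY=np.array([-UX[1],UX[0],0])
def jig(p): p=np.asarray(p)-C0;return np.array([p@UX,p@UY,p[2]])*1000
def unjig(x,y,z): return C0+(x*UX+y*UY)/1000+np.array([0,0,z/1000])
def js():
    o=ctrl.get_obs();M=R.from_rotvec(o["tool_rot"]).as_matrix();f=np.array(o["contact_force"])
    print("t %.2f"%o["t"],"jig",np.round(jig(o["tool_pos"]),1),"tilt",np.round(M[:2,0],3),"yaw -toolz rel jig",round(np.degrees(np.arctan2(-M[1,2],-M[0,2]))-84.2,2),"Fjig",np.round([f@UX,f@UY,f[2]],1),"op",np.round(o["opening"],4),"q",np.round(o["q"],2));return o,M
E
python3 -c "
from h import *;js()"
```

```text
t 4.13 jig [-30.9  39.3 232.6] tilt [ 0.014 -0.005] yaw -toolz rel jig 2.49 Fjig [-0.7 -1.8 -0. ] op -0.0005 q [ 0.07 -0.27  1.91 -0.01  1.49  0.13]
```

Request:
arm_command([
  [[0,0.02,0,1.2,0,0,0],[0,0.019,0,1.3,0,0,0],[0.03,0,0,0,0,0,0],[0.03,0,0,0,0,0,0],[0.024,0,0,0,0,0,0],[0,0,0,0,0,0,0]],
])

```text
t: 4.63
tool_pos: [0.5324, 0.1151, 0.1503]
tool_rot: [1.283, 1.15, -1.256]
contact_force: [-1.6, -0.2, -1.5]
opening: 0.0002
```

```bash
python3 -c "
from h import *;js();save('side','s1.png',(150,190,350,370),3.5)"
```

```text
t 4.63 jig [-17.4  -5.7 150.3] tilt [ 0.023 -0.001] yaw -toolz rel jig 0.84 Fjig [-0.4  1.6 -1.5] op 0.0002 q [ 0.08 -0.09  1.89 -0.    1.32  0.17]
```

View pics/s1.png

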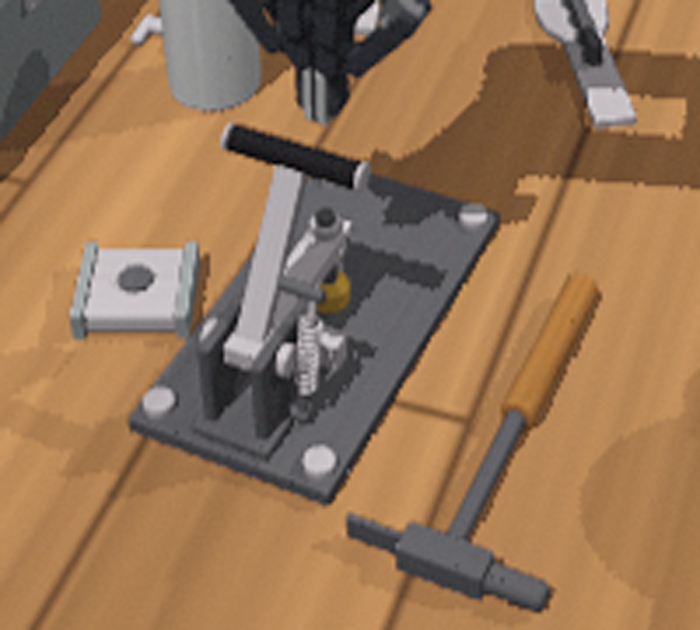

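Fingertips (about (320,95) in the crop) stand on the entry side of the black bar (about (295,155)), level with it. Next I push.

Request:
arm_command([
  [[0.002,-0.002,-0.015,0,0,0,0],[0,-0.001,-0.015,0,0,0,0],[0,0,-0.015,0,0,0,0],[0,0,-0.015,0,0,0,0],[0,0,-0.015,0,0,0,0],[0,0,-0.015,0,0,0,0],[0,0,-0.015,0,0,0,0]],
])

```text
t: 5.27
tool_pos: [0.5404, 0.2028, 0.1606]
tool_rot: [1.256, 1.112, -1.281]
contact_force: [-2.5, -5.2, -0.2]
opening: -0.0
```

```bash
python3 -c "
from h import *;js()
for c in('side','top'):
  get_image(c)
  for d in mark_of(c,'holddown_bar')[:2]: print(c,d['conf'],jig(w(c,d['at'])))"
```

```text
t 5.27 jig [ 70.6  -4.7 160.6] tilt [ 0.022 -0.046] yaw -toolz rel jig 0.35 Fjig [-5.4  2.  -0.2] op -0.0 q [ 0.25 -0.01  1.8  -0.05  1.34  0.36]
side 0.96 [ 91.06049249   0.9073114  171.29995867]
top 0.64 [ 93.63562953  -2.20384925 177.02669951]
```

Request:
arm_command([
  [[0.004,0,-0.012,0,0,0,0],[0.003,0,-0.012,0,0,0,0],[0.002,0,-0.01,0,0,0,0],[0,0,0,0,0,0,0],[0,0,0,0,0,0,0]],
])

```text
t: 5.88
tool_pos: [0.5462, 0.2377, 0.1529]
tool_rot: [1.265, 1.111, -1.274]
contact_force: [-0.5, -0.5, -0.1]
opening: -0.0
```

```bash
python3 -c "
from h import *;js()
for c in('side','top'):
  get_image(c)
  for n in('holddown_bar','holddown_foot'):
   for d in mark_of(c,n)[:2]: print(c,n,d['conf'],jig(w(c,d['at'])))"
```

```text
t 5.88 jig [106.   -7.  152.9] tilt [ 0.029 -0.04 ] yaw -toolz rel jig 0.26 Fjig [-0.5  0.4 -0.1] op -0.0 q [ 0.31  0.04  1.76 -0.05  1.33  0.42]
side holddown_bar 0.83 [1.52772250e+02 2.66759593e-02 1.46382224e+02]
side holddown_foot 0.72 [32.43911999  1.10838108  9.88139017]
side holddown_foot 0.71 [  9.31128108   1.48991471 137.30206157]
top holddown_foot 0.55 [  7.74677871   0.36379704 139.72465537]
```

```bash
cat >> h.py <<'E'
def to(P,yaw=84.2):
    o,M=js();z=-np.array([np.cos(np.radians(yaw)),np.sin(np.radians(yaw)),0]);x=np.array([0,0,-1.]);D=np.c_[x,np.cross(z,x),z]
    print("shift tool",np.round(M.T@(np.array(P)-o["tool_pos"]),4),"| in target axes",np.round(D.T@(np.array(P)-o["tool_pos"]),4),"turn deg",np.round(np.degrees(R.from_matrix(M.T@D).as_rotvec()),2))
E
python3 -c "
from h import *;to([.546,.238,.27],84.2);to([.451,-.197,.15],117.6)"
```

```text
t 6.18 jig [105.2  -6.8 152.8] tilt [ 0.029 -0.04 ] yaw -toolz rel jig 0.2 Fjig [0.3 0.3 0.3] op -0.0002 q [ 0.31  0.04  1.76 -0.05  1.33  0.42]
shift tool [-0.1171  0.0038  0.0034] | in target axes [-0.1172 -0.     -0.001 ] turn deg [ 0.24  2.13 -1.86]
t 6.18 jig [105.2  -6.8 152.8] tilt [ 0.029 -0.04 ] yaw -toolz rel jig 0.2 Fjig [0.3 0.3 0.3] op -0.0002 q [ 0.31  0.04  1.76 -0.05  1.33  0.42]
shift tool [ 0.0175 -0.0527  0.4408] | in target axes [ 0.0028 -0.2852  0.3406] turn deg [-33.15   2.61  -1.18]
```

Request:
arm_command([
  [[-0.03,0,0,0,0,0,0],[-0.03,0,0,0,1.1,-1,0.05],[-0.03,0,0,0,1.1,-0.9,0.05],[-0.03,0,0,0,0,0,0.05],[0,0,0,-6.7,0,0,0.05],[0,0,0,-6.7,0,0,0.05],[0,0,0,-6.7,0,0,0.05],[0,0,0,-6.7,0,0,0.05],[0,0,0,-6.7,0,0,0.05]],
])

```text
t: 6.93
tool_pos: [0.5436, 0.2377, 0.2791]
tool_rot: [0.827, 1.412, -0.824]
contact_force: [1.3, -0.2, 0.3]
opening: 0.0499
```

```bash
python3 -c "
from h import *;to([.451,-.197,.15],117.6)"
```

```text
t 6.93 jig [105.7  -4.4 279.1] tilt [-0.002  0.003] yaw -toolz rel jig 35.05 Fjig [-0.  -1.3  0.3] op 0.0499 q [ 0.29 -0.05  1.63  0.    1.56 -0.23]
shift tool [ 0.1278 -0.2932  0.3345] | in target axes [ 0.1291 -0.2834  0.3424] turn deg [ 1.65 -0.21  0.  ]
```

Request:
arm_command([
  [[0,-0.024,0.0285,1.6,0,0,0.05],[0,-0.024,0.0285,0,0,0,0.05],[0,-0.024,0.0285,0,0,0,0.05],[0,-0.024,0.0285,0,0,0,0.05],[0,-0.024,0.0285,0,0,0,0.05],[0,-0.024,0.0285,0,0,0,0.05],[0,-0.024,0.0285,0,0,0,0.05],[0,-0.024,0.0285,0,0,0,0.05],[0,-0.024,0.0285,0,0,0,0.05],[0,-0.024,0.0285,0,0,0,0.05],[0,-0.024,0.0285,0,0,0,0.05],[0,-0.024,0.0285,0,0,0,0.05],[0.04,0,0,0,0,0,0.05],[0.04,0,0,0,0,0,0.05],[0.04,0,0,0,0,0,0.05],[0.04,0,0,0,0,0,0.05],[0,0,0,0,0,0,0.05]],
])

```text
t: 8.35
tool_pos: [0.4471, -0.2262, 0.1202]
tool_rot: [0.848, 1.378, -0.844]
contact_force: [-1.4, 1.1, -1.1]
opening: 0.0496
```

```bash
python3 -c "
from h import *;to([.451,-.197,.06],117.6)
for c in('side','top'):
  get_image(c)
  for n in('feather_grip','feather_end'):
   for d in mark_of(c,n)[:1]: print(c,n,d['conf'],w(c,d['at']))
  print(proj(c,[.447,-.19,.018]))
save('side','s2.png',(250,120,400,240),4.5)"
```

```text
t 8.35 jig [-365.6   44.7  120.2] tilt [ 0.018 -0.009] yaw -toolz rel jig 33.32 Fjig [ 1.   1.5 -1.1] op 0.0496 q [-0.62 -0.17  2.01  0.    1.27 -1.1 ]
shift tool [ 0.06    0.0162 -0.0251] | in target axes [ 0.0602  0.017  -0.0241] turn deg [-0.08  0.93 -0.69]
side feather_end 0.67 [ 0.40042684 -0.10186805 -0.00149031]
(np.float64(316.0826259541384), np.float64(196.81901398064323))
top feather_grip 0.7 [ 0.44842897 -0.19517943  0.02046918]
top feather_end 0.73 [ 4.06195293e-01 -1.09892649e-01  3.07150826e-05]
(np.float64(303.3502133910094), np.float64(238.47320899378894))
```

View pics/s2.png

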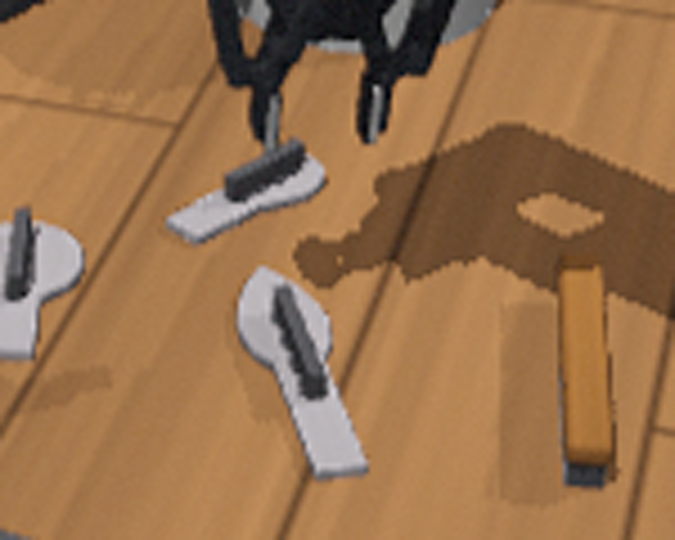

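```bash
python3 -c "
from h import *
f=lambda a,b,z:onz('side',250+a/4.5,120+b/4.5,z)
e=f(343,467,.008);t=f(262,266,.008);print(e,t,np.linalg.norm(e-t))
r1=f(284,288,.028);r2=f(314,383,.028);print('rib',r1,r2,np.linalg.norm(r1-r2))
for a,b in((e,t),(r1,r2)):
  d=(a-b) if a is e else b-a; print(np.degrees(np.arctan2(d[1],d[0])))
m=(e-t)/np.linalg.norm(e-t);print('grip',e-m*.095)
# top: rib ends from top0
g=lambda a,b,z:onz('top',a/1.5,b/1.5,z)
print('top end',g(408,383,.008),'tip',g(507,333,.008),'rib',g(439,369,.028),g(486,346,.028))"
```

```text
[ 0.39896345 -0.10259247  0.008     ] [ 0.49084181 -0.27727065  0.008     ] 0.19736792950268267
rib [ 0.46578186 -0.23028369  0.028     ] [ 0.42676778 -0.14535699  0.028     ] 0.09345931140834825
117.7437631375999
114.67335784356764
grip [ 0.44318768 -0.18667111  0.008     ]
top end [ 0.40191284 -0.11022306  0.008     ] tip [ 0.49379633 -0.28344105  0.008     ] rib [ 0.42638393 -0.16121322  0.028     ] [ 0.46786139 -0.24184515  0.028     ]
```

Request:
arm_command([
  [[0.02,0.0165,-0.025,0,0.9,-0.7,0.05],[0.02,0,0,0,0,0,0.05],[0.01,0,0,0,0,0,0.05],[0,0,0,0,0,0,0.05]],
])

```text
t: 9.03
tool_pos: [0.4645, -0.2035, 0.0905]
tool_rot: [0.841, 1.36, -0.844]
contact_force: [0.3, -0.6, -0.8]
opening: 0.0498
```

```bash
python3 -c "
from h import *;to([.450,-.197,.011],117.6)"
```

```text
t 9.03 jig [-341.2   29.7   90.5] tilt [ 0.032 -0.022] yaw -toolz rel jig 33.4 Fjig [-0.5 -0.3 -0.8] op 0.0498 q [-0.56 -0.13  2.03 -0.    1.2  -1.04]
shift tool [ 0.0789 -0.0112 -0.0151] | in target axes [ 0.0795 -0.0098 -0.0124] turn deg [ 0.02  1.95 -1.03]
```

Request:
arm_command([
  [[0.01,-0.011,-0.015,0,1,-0.5,0.05],[0.01,0,0,0,1,-0.5,0.05],[0.01,0,0,0,0,0,0.05],[0,0,0,0,0,0,0.05],[0,0,0,0,0,0,0.05]],
])

```text
t: 9.45
tool_pos: [0.4515, -0.1984, 0.0653]
tool_rot: [0.847, 1.391, -0.846]
contact_force: [0.3, 0.3, 0.6]
opening: 0.05
```

```bash
python3 -c "
from h import *;to([.450,-.197,.011],117.6)"
```

```text
t 9.45 jig [-337.5   43.1   65.3] tilt [ 0.008 -0.004] yaw -toolz rel jig 33.4 Fjig [ 0.3 -0.3  0.6] op 0.05 q [-0.57 -0.1   2.06  0.    1.18 -1.05]
shift tool [ 0.0543 -0.0009 -0.0023] | in target axes [ 0.0543 -0.0006 -0.0019] turn deg [-0.    0.39 -0.28]
```

Request:
arm_command([
  [[0.015,-0.001,-0.002,0,0.4,-0.3,0.05],[0.015,0,0,0,0,0,0.05],[0.012,0,0,0,0,0,0.05],[0.008,0,0,0,0.2,0,0.05],[0.003,0,0,0,0.2,0,0.05],[0,0,0,0,0,0,0.05]],
])

```text
t: 9.95
tool_pos: [0.4523, -0.1992, 0.0117]
tool_rot: [0.851, 1.4, -0.845]
contact_force: [-0.2, 0.3, 0.3]
opening: 0.0503
```

```bash
python3 -c "
from h import *;to([.450,-.197,.011],117.6)"
```

```text
t 9.95 jig [-338.2   42.2   11.7] tilt [0.001 0.003] yaw -toolz rel jig 33.36 Fjig [0.3 0.2 0.3] op 0.0503 q [-0.57 -0.01  2.07  0.    1.08 -1.05]
shift tool [ 0.0007 -0.001  -0.003 ] | in target axes [ 0.0007 -0.001  -0.003 ] turn deg [-0.04 -0.13 -0.15]
```

Request:
arm_command([
  [[0,0,0,0,0,0,0.002],[0,0,0,0,0,0,0.002],[0,0,0,0,0,0,0.002],[0,0,0,0,0,0,0.002],[0,0,0,0,0,0,0.002],[0,0,0,0,0,0,0.002],[0,0,0,0,0,0,0.002],[0,0,0,0,0,0,0.002]],
], squeeze=60)

```text
t: 10.62
tool_pos: [0.453, -0.1997, 0.0127]
tool_rot: [0.85, 1.398, -0.845]
contact_force: [-0.1, -0.2, -2.6]
opening: 0.0084
```

```bash
python3 -c "
from h import *;js()"
```

```text
t 10.62 jig [-338.6   41.5   12.7] tilt [0.003 0.002] yaw -toolz rel jig 33.36 Fjig [-0.2  0.  -2.6] op 0.0084 q [-0.57 -0.01  2.07  0.    1.08 -1.05]
```

Request:
arm_command([
  [[-0.01,0,0,0,0,0,0.002],[-0.025,0,0,0,0,0,0.002],[-0.025,0,0,0,0,0,0.002],[-0.025,0,0,0,0,0,0.002],[0,0,0,6.7,0,0,0.002],[0,0,0,6.7,0,0,0.002],[0,0,0,6.7,0,0,0.002],[0,0,0,6.7,0,0,0.002],[0,0,0,6.6,0,0,0.002],[0,0,0,0,0,0,0.002]],
])

```text
t: 11.45
tool_pos: [0.4487, -0.1969, 0.103]
tool_rot: [1.307, 1.153, -1.304]
contact_force: [0.1, 0.9, -4.7]
opening: 0.008
```

```bash
python3 -c "
from h import *;to(unjig(-136,6,90))"
```

```text
t 11.45 jig [-336.3   46.   103. ] tilt [-0.004  0.007] yaw -toolz rel jig -1.61 Fjig [ 0.9 -0.  -4.7] op 0.008 q [-0.57 -0.15  2.03  0.    1.27 -0.44]
shift tool [ 0.0141  0.0344 -0.2012] | in target axes [ 0.013   0.04   -0.2003] turn deg [-1.6  -0.37  0.26]
```

Request:
arm_command([
  [[0,0.004,-0.015,-0.8,-0.2,0.1,0.002],[0,0.004,-0.02,-0.8,-0.2,0.1,0.002],[0,0.004,-0.02,0,0,0,0.002],[0,0.004,-0.02,0,0,0,0.002],[0,0.004,-0.02,0,0,0,0.002],[0,0.004,-0.02,0,0,0,0.002],[0,0.004,-0.02,0,0,0,0.002],[0,0.004,-0.02,0,0,0,0.002],[0,0.004,-0.02,0,0,0,0.002],[0,0.003,-0.015,0,0,0,0.002],[0,0,0,0,0,0,0.002],[0,0,0,0,0,0,0.002]],
])

```text
t: 12.45
tool_pos: [0.5028, -0.002, 0.1036]
tool_rot: [1.253, 1.184, -1.261]
contact_force: [0.6, -0.0, -4.5]
opening: 0.0079
```

```bash
python3 -c "
from h import *;to(unjig(-125,6,60))
for c in('side','top'):
  get_image(c)
  for n in('feather_grip','feather_end','jig_fence','jig_stop','holddown_bar'):
   for d in mark_of(c,n)[:1]: print(c,n,d['conf'],jig(w(c,d['at'])))
save('side','s3.png',(170,190,330,350),3.7)
save('top','t3.png',(120,150,280,260),4.5)"
```

```text
t 12.45 jig [-136.9   11.9  103.6] tilt [-0.007  0.001] yaw -toolz rel jig 2.15 Fjig [ 0.  -0.6 -4.5] op 0.0079 q [-0.15 -0.12  2.   -0.    1.27 -0.09]
shift tool [ 0.0435  0.0067 -0.0116] | in target axes [ 0.0436  0.0059 -0.0119] turn deg [ 2.15 -0.01  0.43]
side feather_grip 0.77 [-125.5149443    14.0287658   110.89815726]
side feather_end 0.95 [-25.58228405  18.44989507  88.2061536 ]
side jig_fence 0.73 [-384.4660076   202.51216838   -5.03735832]
side jig_stop 0.73 [31.83552276  1.96702071 12.91757336]
side holddown_bar 0.7 [155.05521935   2.31952177 148.13747617]
top feather_end 0.65 [-33.80776855  13.31376597  89.29184951]
top jig_fence 0.78 [-17.89633077 -15.89480517  14.17204173]
top jig_stop 0.87 [28.39946402  3.81524893 14.32420055]
```

View pics/s3.png

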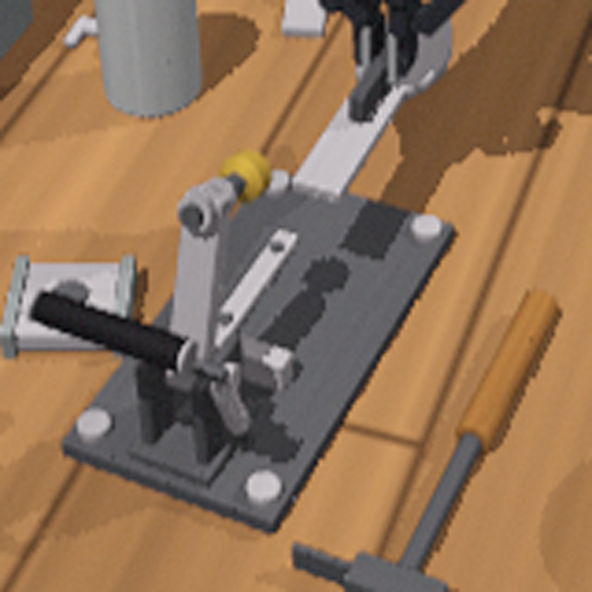

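Request:
arm_command([
  [[0.01,0.003,-0.006,1.1,0,0.2,0.002],[0.015,0.002,-0.006,1.05,0,0.2,0.002],[0.015,0,0,0,0,0,0.002],[0.005,0,0,0,0,0,0.002],[0,0,0,0,0,0,0.002],[0,0,0,0,0,0,0.002]],
])

```text
t: 13.65
tool_pos: [0.5107, 0.0091, 0.059]
tool_rot: [1.29, 1.154, -1.285]
contact_force: [-1.2, -0.6, -3.7]
opening: 0.0085
```

```bash
python3 -c "
from h import *;to(unjig(-125,7,30))"
```

```text
t 13.65 jig [-125.     5.2   59. ] tilt [ 0.004 -0.   ] yaw -toolz rel jig -0.34 Fjig [-0.7  1.1 -3.7] op 0.0085 q [-0.13 -0.05  2.02  0.    1.17 -0.02]
shift tool [ 0.029  -0.0019 -0.    ] | in target axes [ 0.029  -0.0018 -0.    ] turn deg [-0.34 -0.01 -0.23]
```

View pics/t3.png

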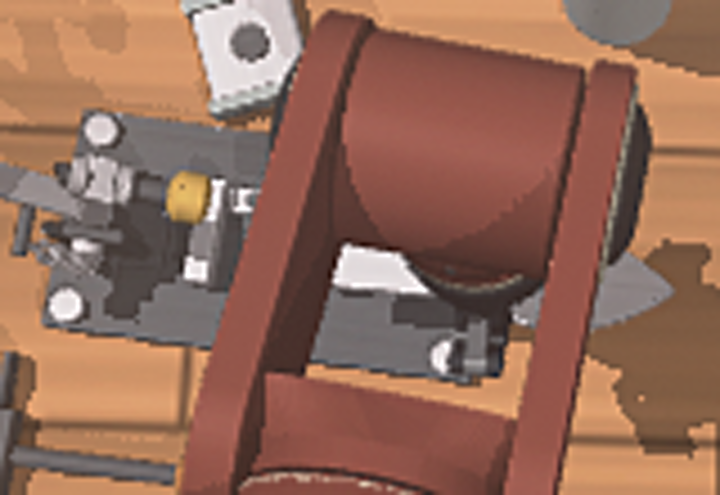

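The top view shows the arm covering most of the plate. The foot (185,195) is raised and the tang lies just below it in the picture, offset to +y as intended. Now I lower it onto the plate.

Request:
arm_command([
  [[0.01,-0.002,0,-0.35,0,-0.2,0.002],[0.01,0,0,0,0,0,0.002],[0.009,0,0,0,0,0,0.002],[0.004,0,0,0,0,0,0.002],[0,0,0,0,0,0,0.002],[0,0,0,0,0,0,0.002]],
])

```text
t: 14.15
tool_pos: [0.51, 0.0088, 0.0248]
tool_rot: [1.285, 1.157, -1.281]
contact_force: [-0.0, -0.4, -3.8]
opening: 0.0083
```

```bash
python3 -c "
from h import *;to(unjig(-85,7,25))"
```

```text
t 14.15 jig [-125.5    5.8   24.8] tilt [ 0.003 -0.   ] yaw -toolz rel jig 0.02 Fjig [-0.4 -0.  -3.8] op 0.0083 q [-0.13  0.01  2.03  0.    1.1  -0.03]
shift tool [-0.0002 -0.0012 -0.0405] | in target axes [-0.0002 -0.0012 -0.0405] turn deg [ 0.02 -0.   -0.2 ]
```

Request:
arm_command([
  [[0,-0.001,-0.01,0,0,0,0.002],[0,0,-0.01,0,0,0,0.002],[0,0,-0.01,0,0,0,0.002],[0,0,-0.009,0,0,0,0.002],[0,0,0,0,0,0,0.002],[0,0,0,0,0,0,0.002]],
])

```text
t: 14.65
tool_pos: [0.5146, 0.0525, 0.0262]
tool_rot: [1.286, 1.156, -1.278]
contact_force: [-0.2, 0.2, -3.8]
opening: 0.0081
```

```bash
python3 -c "
from h import *;to(unjig(-77,6,24.8))
for c in('side',):
  get_image(c)
  for n in('feather_end','jig_stop','jig_fence'):
   for d in mark_of(c,n)[:1]: print(c,n,d['conf'],jig(w(c,d['at'])))
"
```

```text
t 14.65 jig [-81.5   5.7  26.2] tilt [0.006 0.   ] yaw -toolz rel jig 0.06 Fjig [ 0.2  0.2 -3.8] op 0.0081 q [-0.04  0.02  2.02  0.    1.1   0.06]
shift tool [ 0.0014 -0.0003 -0.0045] | in target axes [ 0.0014 -0.0003 -0.0045] turn deg [ 0.06 -0.05 -0.36]
side feather_end 0.73 [28.13348327  6.61070472 10.15693892]
side jig_stop 0.75 [31.03880411  0.30495857 15.47546093]
side jig_fence 0.65 [-17.84237574 -12.62487211  10.21145722]
```

Request:
arm_command([
  [[0.0015,0,0,0,0,-0.3,0.002],[0.0005,0.003,0,0,0,0,0.002],[0,0.002,0,0,0,0,0.002],[0,0.001,0,0,0,0,0.002],[0,0,0,0,0,0,0.002]],
])

```text
t: 15.27
tool_pos: [0.5203, 0.05, 0.0247]
tool_rot: [1.285, 1.162, -1.287]
contact_force: [-1.7, 1.7, 0.6]
opening: 0.0081
```

```bash
python3 -c "
from h import *;js()"
```

```text
t 15.27 jig [-83.4  -0.2  24.7] tilt [-0.003  0.002] yaw -toolz rel jig -0.13 Fjig [1.5 1.9 0.6] op 0.0081 q [-0.05  0.04  2.    0.    1.11  0.06]
```

Request:
arm_command([
  [[0,0,-0.003,0,0,0,0.002],[0,0,-0.003,0,0,0,0.002],[0,0,0,0,0,0,0.002]],
])

```text
t: 15.52
tool_pos: [0.5207, 0.0548, 0.0247]
tool_rot: [1.282, 1.16, -1.289]
contact_force: [-2.4, 1.3, -0.8]
opening: 0.0084
```

```bash
python3 -c "
from h import *;js()"
```

```text
t 15.52 jig [-78.6  -0.2  24.7] tilt [-0.004 -0.001] yaw -toolz rel jig -0.16 Fjig [ 1.   2.5 -0.8] op 0.0084 q [-0.04  0.04  2.   -0.    1.11  0.07]
```

Request:
arm_command([
  [[0,0.001,-0.002,0,0,0,0.002],[0,0.001,-0.002,0,0,0,0.002],[0,0.001,-0.002,0,0,0,0.002]],
])

```text
t: 15.77
tool_pos: [0.5211, 0.057, 0.0249]
tool_rot: [1.269, 1.161, -1.3]
contact_force: [-8.3, -7.6, 4.6]
opening: 0.0081
```

```bash
python3 -c "
from h import *;js()"
```

```text
t 15.77 jig [-76.4  -0.3  24.9] tilt [-0.014 -0.011] yaw -toolz rel jig -0.04 Fjig [-8.4  7.5  4.6] op 0.0081 q [-0.03  0.05  1.99 -0.01  1.12  0.08]
```

Request:
arm_command([
  [[0,0.001,-0.002,0,0,0,0.002],[0,0.001,-0.002,0,0,0,0.002],[0,0.001,-0.002,0,0,0,0.002]],
])

```text
t: 16.02
tool_pos: [0.5212, 0.0572, 0.0251]
tool_rot: [1.252, 1.16, -1.313]
contact_force: [-7.8, -10.5, 4.4]
opening: 0.008
```

```bash
python3 -c "
from h import *;js()"
```

```text
t 16.02 jig [-76.1  -0.4  25.1] tilt [-0.026 -0.024] yaw -toolz rel jig 0.06 Fjig [-11.3   6.7   4.4] op 0.008 q [-0.02  0.06  1.98 -0.03  1.13  0.09]
```

Request:
arm_command([
  [[0,0.0005,-0.001,0,0,0,0.02],[0,0,0,0,0,0,0.025],[0,0,0,0,0,0,0.03],[0,0,0,0,0,0,0.03],[-0.004,0,0,0,0,0,0.03]],
], squeeze=20)

```text
t: 16.43
tool_pos: [0.5254, 0.0591, 0.0309]
tool_rot: [1.259, 1.154, -1.306]
contact_force: [-1.3, 0.1, -0.3]
opening: 0.0297
```

```bash
python3 -c "
from h import *;to(unjig(-77,0,28))
get_image('side')
for n in('feather_end','feather_grip','jig_stop','jig_fence'):
   for d in mark_of('side',n)[:1]: print(n,d['conf'],jig(w('side',d['at'])))
save('side','s4.png',(195,215,315,325),5.4)"
```

```text
t 16.43 jig [-73.8  -4.4  30.9] tilt [-0.017 -0.022] yaw -toolz rel jig 0.01 Fjig [-0.   1.3 -0.3] op 0.0297 q [-0.02  0.05  1.97 -0.02  1.13  0.09]
shift tool [ 0.003  -0.0043  0.0031] | in target axes [ 0.0029 -0.0044  0.0032] turn deg [-0.    1.34  0.84]
feather_end 0.72 [34.98379741  3.07380352 10.97762529]
feather_grip 0.98 [-63.81695642  -0.63872268  30.56533039]
jig_stop 0.89 [33.80534839  1.77249625 12.4156299 ]
jig_fence 0.7 [-19.56866291 -12.86089128  11.35785486]
```

View pics/s4.png

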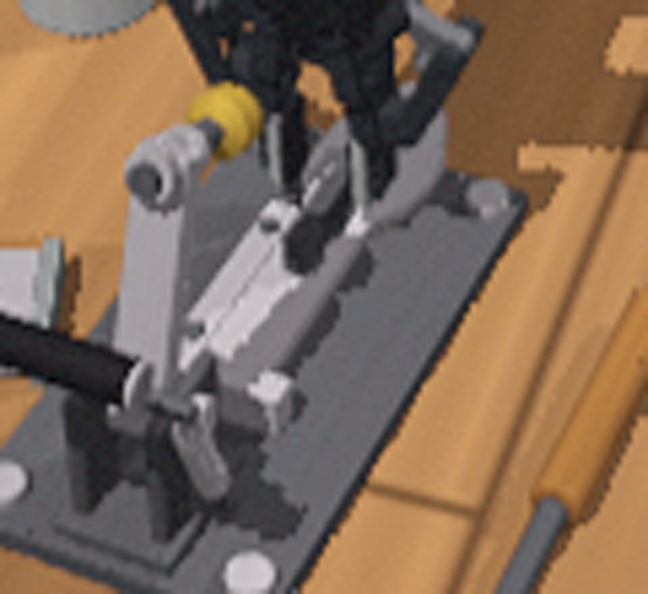

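The tang lies alongside the fence, its edge following the seam (285,245)–(215,345), and reaches under the arm to the stop. I'll nudge it lightly with closed fingers, first on the rib's end and then on its side, to make sure it is home and flush.

Request:
arm_command([
  [[-0.015,-0.004,0,0,0.7,0.4,0.03],[-0.015,0,0,0,0.7,0.4,0.03],[-0.01,0,0.01,0,0,0,0],[0,0,0.03,0,0,0,0],[0,0,0.025,0,0,0,0],[0,0,0,0,0,0,0]],
])

```text
t: 17.23
tool_pos: [0.5141, -0.0075, 0.0723]
tool_rot: [1.279, 1.163, -1.281]
contact_force: [0.3, -0.3, 0.5]
opening: -0.0003
```

```bash
python3 -c "
from h import *;to(unjig(-142,0,29))"
```

```text
t 17.23 jig [-1.413e+02  1.000e-01  7.230e+01] tilt [-0.002 -0.   ] yaw -toolz rel jig 0.26 Fjig [-0.2 -0.3  0.5] op -0.0003 q [-0.16 -0.06  2.   -0.    1.2  -0.06]
shift tool [0.0433 0.0002 0.0007] | in target axes [0.0433 0.0001 0.0007] turn deg [0.26 0.03 0.09]
```

Request:
arm_command([
  [[0.02,0,0.001,0.2,0,0,0],[0.018,0,0,0,0,0,0],[0.004,0,0,0,0,0,0],[0,0,-0.004,0,0,0,0],[0,0,-0.003,0,0,0,0],[0,0,0,0,0,0,0]],
])

```text
t: 17.73
tool_pos: [0.5161, -0.0038, 0.0316]
tool_rot: [1.286, 1.155, -1.286]
contact_force: [-0.8, -0.4, 0.5]
opening: 0.0
```

```bash
python3 -c "
from h import *;js()"
```

```text
t 17.73 jig [-137.3   -1.5   31.6] tilt [ 0.002 -0.001] yaw -toolz rel jig -0.25 Fjig [-0.5  0.8  0.5] op 0.0 q [-0.15  0.01  2.01 -0.    1.12 -0.05]
```

Request:
arm_command([
  [[0,0,-0.003,0,0,0,0],[0,0,-0.002,0,0,0,0],[0,0,-0.002,0,0,0,0]],
])

```text
t: 17.98
tool_pos: [0.518, 0.0027, 0.0336]
tool_rot: [1.282, 1.151, -1.284]
contact_force: [-1.7, -13.0, -1.0]
opening: 0.0001
```

```bash
python3 -c "
from h import *;js()"
```

```text
t 17.98 jig [-130.6   -2.8   33.6] tilt [ 0.004 -0.006] yaw -toolz rel jig -0.09 Fjig [-13.1   0.4  -1. ] op 0.0001 q [-0.14  0.01  2.01 -0.01  1.12 -0.03]
```

Request:
arm_command([
  [[0,0,0.008,0,0,0,0],[-0.02,0,0,0,0,0,0],[-0.015,-0.01,0,0,0,0,0],[0,-0.02,-0.02,0,0,0,0],[0,0,-0.03,0,0,0,0],[0,0,-0.022,0,0,0,0],[0,0,0,0,0,0,0]],
])

```text
t: 18.57
tool_pos: [0.4956, 0.0703, 0.073]
tool_rot: [1.289, 1.147, -1.281]
contact_force: [0.5, 0.3, 0.1]
opening: -0.0001
```

```bash
python3 -c "
from h import *;to(unjig(-60,28,29))"
```

```text
t 18.57 jig [-65.7  26.4  73. ] tilt [ 0.01  -0.004] yaw -toolz rel jig -0.29 Fjig [ 0.4 -0.5  0.1] op -0.0001 q [-0.01 -0.1   2.04 -0.    1.19  0.1 ]
shift tool [ 0.044  -0.002  -0.0058] | in target axes [ 0.044  -0.0016 -0.0057] turn deg [-0.29  0.18 -0.57]
```

Request:
arm_command([
  [[0.02,-0.002,-0.005,-0.3,0,-0.5,0],[0.018,0,0,0,0,0,0],[0.005,0,0,0,0,0,0],[0,0.003,0,0,0,0,0],[0,0.003,0,0,0,0,0]],
])

```text
t: 18.98
tool_pos: [0.503, 0.0744, 0.0322]
tool_rot: [1.282, 1.154, -1.277]
contact_force: [-0.4, 0.4, 0.3]
opening: -0.0002
```

```bash
python3 -c "
from h import *;js()"
```

```text
t 18.98 jig [-60.8  19.5  32.2] tilt [ 0.007 -0.003] yaw -toolz rel jig 0.18 Fjig [0.3 0.4 0.3] op -0.0002 q [ 0.   -0.01  2.04 -0.    1.11  0.1 ]
```

Request:
arm_command([
  [[0,0.002,0,0,0,0,0],[0,0.002,0,0,0,0,0],[0,0.002,0,0,0,0,0]],
])

```text
t: 19.23
tool_pos: [0.5066, 0.0736, 0.0329]
tool_rot: [1.28, 1.162, -1.285]
contact_force: [-11.1, 2.8, 5.8]
opening: -0.0004
```

```bash
python3 -c "
from h import *;js()"
```

```text
t 19.23 jig [-61.3  15.8  32.9] tilt [-0.003 -0.001] yaw -toolz rel jig 0.07 Fjig [ 1.7 11.3  5.8] op -0.0004 q [-0.    0.    2.02 -0.    1.12  0.1 ]
```

Request:
arm_command([
  [[0,-0.008,0,0,0,0,0],[-0.01,-0.004,0.002,0,0,0,0],[-0.03,0,0,0,0,0,0],[-0.04,0,0,0,0,0,0],[-0.04,0,0,0,0,0,0],[-0.04,0,0,0,0,0,0],[-0.04,0,0,0,0,0,0],[-0.03,0,0,0,0,0,0],[0,0.004,-0.03,0,0,0,0],[0,0.004,-0.037,0,0,0,0],[0,0.004,-0.037,0,0,0,0],[0,0.004,-0.037,0,0,0,0],[0,0.004,-0.037,0,0,0,0],[0,0.004,-0.037,0,0,0,0],[0,0.004,-0.037,0,0,0,0],[0,0,0,0,0,0,0]],
])

```text
t: 20.57
tool_pos: [0.5546, 0.3267, 0.2916]
tool_rot: [1.31, 1.135, -1.265]
contact_force: [-0.5, -1.1, -0.1]
opening: -0.0001
```

```bash
python3 -c "
from h import *;to(unjig(205,0,143))
for c in('side','top'):
  get_image(c)
  for n in('holddown_bar','feather_end','feather_grip','jig_stop'):
   for d in mark_of(c,n)[:1]: print(c,n,d['conf'],jig(w(c,d['at'])))
save('top','t5.png',(120,160,260,250),5.5)"
```

```text
t 20.57 jig [195.3  -6.4 291.6] tilt [0.031 0.004] yaw -toolz rel jig -0.64 Fjig [-1.1  0.4 -0.1] op -0.0001 q [ 0.42  0.05  1.52 -0.01  1.55  0.53]
shift tool [ 0.1484 -0.011  -0.0086] | in target axes [ 0.1486 -0.0064 -0.0097] turn deg [-0.64 -0.4  -1.76]
side holddown_bar 0.56 [156.69848425  -0.6039847  153.36842162]
side feather_end 0.94 [34.14394328  2.81332291 12.56406624]
side feather_grip 0.61 [-64.32861852  -1.45300257  28.41471416]
side jig_stop 0.89 [31.02524751  2.64295645  8.67887487]
top holddown_bar 0.86 [157.74296157  -4.56049355 154.02243454]
top feather_end 0.87 [28.59090394 -5.13499825  9.70398127]
top feather_grip 0.95 [-66.59855105  -2.66448518  26.6437045 ]
top jig_stop 0.85 [29.00040216  1.64968589 14.93182713]
```

View pics/t5.png

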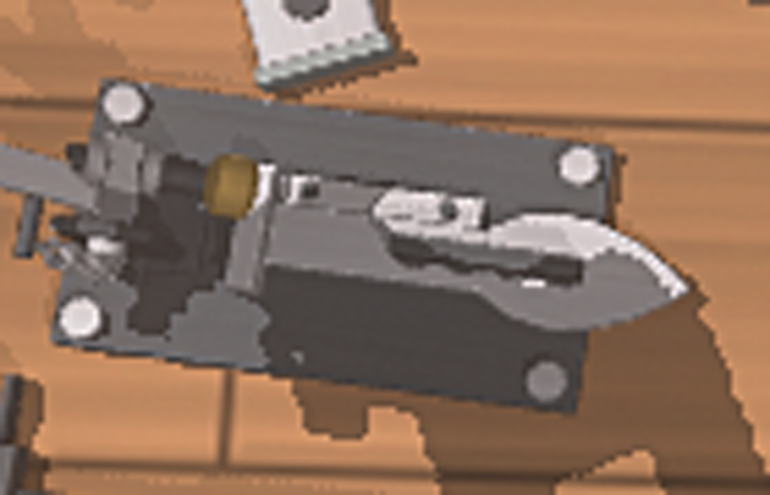

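The feather sits along the fence (top edge about (275,200)–(490,215)), with its end at the stop (265,260) and the rib up. Now I go down behind the bar and push it shut.

Request:
arm_command([
  [[0,-0.006,-0.01,-0.6,-0.2,-0.9,0],[0.03,0,0,0,-0.2,-0.9,0],[0.035,0,0,0,0,0,0],[0.035,0,0,0,0,0,0],[0.03,0,0,0,0,0,0],[0.015,0,0,0,0,0,0],[0,0,0,0,0,0,0]],
])

```text
t: 21.7
tool_pos: [0.5508, 0.3357, 0.1466]
tool_rot: [1.29, 1.158, -1.284]
contact_force: [-0.8, -0.1, -0.9]
opening: -0.0
```

```bash
python3 -c "
from h import *;to(unjig(178,0,143))"
```

```text
t 21.70 jig [204.   -1.7 146.6] tilt [0.002 0.003] yaw -toolz rel jig -0.27 Fjig [-0.2  0.8 -0.9] op -0.0 q [0.43 0.16 1.64 0.   1.34 0.54]
shift tool [ 0.0035 -0.0016  0.026 ] | in target axes [ 0.0036 -0.0017  0.026 ] turn deg [-0.27 -0.2  -0.11]
```

Request:
arm_command([
  [[0,0,0.015,0,0,0,0],[0,0,0.015,0,0,0,0],[0,0,0.015,0,0,0,0],[0,0,0.015,0,0,0,0],[0,0,0.015,0,0,0,0],[0,0,0.015,0,0,0,0]],
])

```text
t: 22.2
tool_pos: [0.5414, 0.2589, 0.1539]
tool_rot: [1.312, 1.183, -1.26]
contact_force: [-1.3, 4.6, 0.8]
opening: 0.0
```

```bash
python3 -c "
from h import *;js()"
```

```text
t 22.20 jig [ 1.265e+02 -1.000e-01  1.539e+02] tilt [0.007 0.036] yaw -toolz rel jig 0.11 Fjig [4.4 1.7 0.8] op 0.0 q [0.31 0.04 1.76 0.03 1.33 0.4 ]
```

Request:
arm_command([
  [[0.002,0,0.012,0,0,0,0],[0.001,0,0.012,0,0,0,0],[0,0,0.004,0,0,0,0],[0,0,0,0,0,0,0],[0,0,0,0,0,0,0],[0,0,0,0,0,0,0],[0,0,0,0,0,0,0],[0,0,0,0,0,0,0]],
])

```text
t: 22.87
tool_pos: [0.5411, 0.2271, 0.1561]
tool_rot: [1.32, 1.177, -1.254]
contact_force: [-0.3, 0.6, -0.3]
opening: -0.0001
```

```bash
python3 -c "
from h import *;js()
for c in('side','top'):
  get_image(c)
  for n in('holddown_bar','holddown_foot','feather_end'):
   for d in mark_of(c,n)[:1]: print(c,n,d['conf'],jig(w(c,d['at'])))"
```

```text
t 22.87 jig [ 94.9  -3.1 156.1] tilt [0.017 0.038] yaw -toolz rel jig -0.04 Fjig [ 0.5  0.4 -0.3] op -0.0001 q [0.25 0.   1.79 0.03 1.32 0.35]
side holddown_bar 0.91 [ 36.8534824    0.26382641 155.49502323]
side holddown_foot 0.59 [-10.3609355   -1.61325728  13.8873776 ]
side feather_end 0.92 [35.25305883  0.64958606  9.84595926]
top holddown_bar 0.8 [ 33.76189104   0.68747346 162.13557155]
top holddown_foot 0.57 [-12.31491411   0.90265251  22.55197034]
top feather_end 0.68 [ 37.87169387   1.19923029 160.27341537]
```

Request:
arm_command([
  [[-0.02,0,0,0,0,0,0],[-0.03,0,0,0,0,0,0],[-0.03,0,0,0,0,0,0],[-0.03,0,0,0,0,0,0],[0,0,-0.04,0,0,0,0],[0,0,-0.04,0,0,0,0],[0,0,-0.03,0,0,0,0],[0,0,0,0,0,0,0]],
])

```text
t: 23.93
tool_pos: [0.5508, 0.334, 0.2751]
tool_rot: [1.325, 1.175, -1.26]
contact_force: [-0.3, 0.3, 0.0]
opening: -0.0001
```

```bash
python3 -c "
from h import *;js()
save('side','s6.png',(180,190,320,330),4.2);save('top','t6.png',(120,160,260,250),5.5)
for c in('side','top'):
  for n in('holddown_bar','holddown_foot','feather_end','feather_grip','magnet','hammer'):
   for d in mark_of(c,n)[:1]: print(c,n,d['conf'],jig(w(c,d['at'])))"
```

```text
t 23.93 jig [202.2  -1.9 275.1] tilt [0.016 0.039] yaw -toolz rel jig -0.4 Fjig [0.3 0.3 0. ] op -0.0001 q [0.42 0.05 1.54 0.03 1.52 0.52]
side holddown_bar 0.71 [ 35.56467077   0.47657474 158.76208654]
side holddown_foot 0.7 [-8.40929332 -1.30802813 19.01747779]
side feather_end 0.72 [34.59768126  0.99585476  8.91291144]
side feather_grip 0.76 [-62.42112677   0.68703647  31.96319385]
side magnet 0.78 [  38.53022438 -113.71191671   -0.59036531]
side hammer 0.93 [ 29.21601828 138.05333145  -1.66989475]
top holddown_bar 0.84 [ 34.51510277  -1.15716992 159.42449005]
top holddown_foot 0.84 [-9.8338089  -0.17293317 23.24279043]
top feather_end 0.67 [28.9652666  -4.94801945 12.61686498]
top feather_grip 0.59 [-66.24983542   0.10791239  29.67886663]
top magnet 0.74 [-339.09810942 -139.69058911    2.36351638]
top hammer 0.63 [ 27.88079506 139.79384566  -0.68187199]
```

View pics/s6.png

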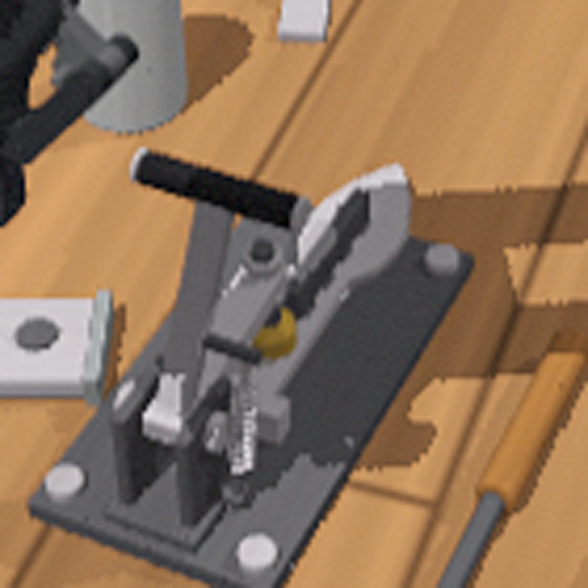

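View pics/t6.png

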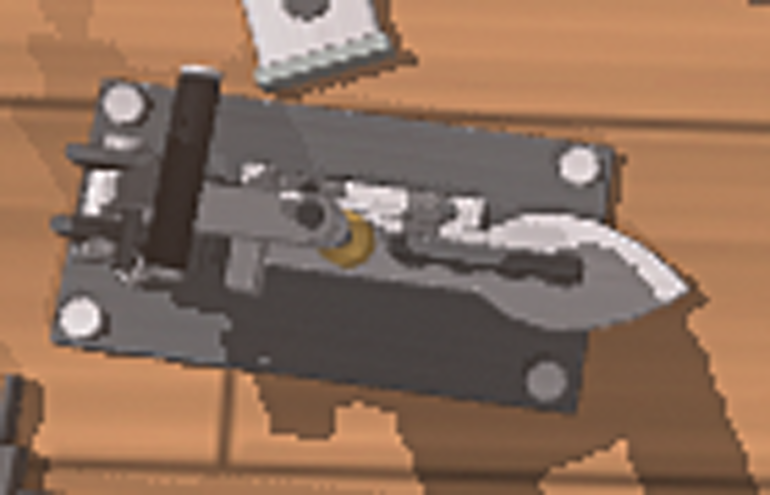

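The foot (270,330 in the side crop, 350,240 in the top crop) bears on the tang. The feather hasn't moved, and the robot is clear. I'm handing the job in.

```bash
python3 -c "
from h import *;print(finish_job())"
```

```text
the job is handed in; nothing more can be done
None
```

The feather is clamped in the jig, and I handed the job in at about 24 s of the 72 s allowed.

- **Hold-down opened:** I pushed the bar past dead centre and it stayed back by itself, with the bar measured at about x = 156, z = 153 in the jig frame.
- **Feather placed:** I gripped it by the rib and set it on the plate rib up. I slid it to the fence and stop, released it, then nudged it home with light pushes of about 13 N towards the stop and 11 N towards the fence. Both pushes met solid contact where expected.
- **Hold-down shut:** I pushed the bar back over. It now sits at about x = 35, z = 159. The two cameras put the foot at z = 19 and 23, which matches a foot resting on the 8 mm tang.

In the last pictures the tang lies along the fence and against the stop. The robot was clear, reading under 0.5 N. The hammer is where it was.

Some checks disagreed or were incomplete:
- **Tang end:** The networks' estimates scattered by up to 6 mm (x = 29 from the top camera, 35 from the side), so the home and flush fit rests on the contact forces and the pictures.
- **Magnet:** The top camera's last fix was a false one, at a different place. The side camera and the top picture show the magnet in place.
- **Not measured again:** I did not re-measure the other blanks, the can, the brush or the spanner at the end. I made no deliberate contact with any of them.

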